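Sort a batch of valve bodies and tip them through the flip tray

ROBOT

A 7-joint arm with a two-finger parallel gripper is mounted at the origin on the work surface. World frame = base frame: x ahead of the robot, y to its left, z up, the work surface at z = 0. Lengths are in m, angles in rad, forces in N, time in s.
With the tool pointing down it reaches from about 0.4 to 0.875 m from the base axis. Payload 6.5 kg.
Tool frame: the origin (TCP) lies midway between the tips of the shut fingers; the grasp point (between the pads) lies 19 mm behind it; z points along the fingers, y is the line along which they close (so a half turn about z gives the same grasp; the last joint's range is limited). The gripper opens to 85 mm and grips with 20 to 120 N. Pads are 22 mm wide; open, the fingers measure 114 mm over their backs; the gripper's body (76 mm by 85 mm) begins 54 mm behind the grasp point. The pads swing forward as they close: fully open they stand 13 mm farther back than shut.
Start: joints at [1.235, 0.536, -0.004, 1.538, 0.003, 1.067, -0.071], TCP at [0.173, -0.626, 0.231] pointing down, gripper open.
Joint ranges: [-2.7, 2.7], [-0.37, 2.16], [-1.27, 1.26], [0.24, 2.4], [-1.31, 4.45], [0.19, 1.91], [-2.76, 2.76]. Speed limits (rad/s): [2.39, 2.39, 3.14, 3.14, 3.14, 3.14, 3.14].

INTERFACE

Orientations are given as [roll, pitch, yaw] about the fixed x, y, z axes, in that order (R = Rz(yaw) Ry(pitch) Rx(roll)).
In Python, from plant import bot gives the robot as it stands.
- The arm moves only by the tool servo_tool, never from a script. Its argument "commands" is a list that holds one entry, the list of rows, each a list of 6 numbers: the shift along the world's x, y, z in units of 0.05 m (1.0 is 0.05 m), then the turn, a rotation vector about the world's x, y, z in units of 90 degrees (1.0 is 90 degrees). A call has 1 to 20 rows; each row shifts and turns the commanded pose from where the row before left it; what a row does not reach is not made up. A row lasts 1/10 s, in which the tool goes at most 50 mm and 8.59 degrees, less where a joint would pass 70% of its speed; a pose out of reach is approached as far as the arm can. A call with a number of a shift or a turn outside -1 to 1 is refused whole. A call with a gripper value outside its range is refused whole. "hand" is the closure in counts, from 0 (fully open) to 255 (shut), set as the call begins (left out, the last holds). The fingers move at their own pace and stop on an object; "force" is the grip in N (left out, the last holds). Time passes only in rows, so rows that do not move let the fingers close. It gives the time, the measured TCP pose, the force, the opening and the grip force at its end, in the units of the state.
- bot.read_state(): the state, without advancing time (a new reading comes with each control period).
- bot.get_image(name): name is "scene" or "side" or "wrist"; returns a dict with "frame" (480x640x3 uint8, red, green, blue), "depth" (480x640 float32, m along the optical axis (not along the pixel's ray), 0 where there is no reading), "fx", "fy", "cx", "cy" (pixels), "T" (4x4, takes a point from camera to world coordinates). Camera axes: x right, y down, z forward; pixel columns grow to the right and rows downward; lengths in m; the calibration is good to about 2 mm. A picture is of the moment at which its call begins.
- bot.job_done(): hands the job in; it is judged then, once.
The state is a dict: "time_s": time; "qpos": joint angles; "qvel": joint speeds; "tau": joint torques, N m; "position": TCP position; "eef_rot": TCP orientation; "wrist_force": force on the tool from outside, world axes, zero at the start; "ft_torque": the same for the moment, N m; "width": finger opening in m; "gripper_force": force on a finger pad.
Only numpy, scipy, OpenCV 4.12 (cv2) and the standard library are available. Lean on these libraries where they do the work, as an engineer would, in place of code of your own. Each camera call takes 0.05 s, during which the arm holds its last target. There are 200 camera calls.

TASK

Clear the compartment box after inspection: put the orange reject valve body into the red dish, and load all the blue valve bodies onto the hinged steel tray. When every blue one lies on the tray, lift the tray by its red handle until they have all slid into the green receiving tub, then lower the tray gently by the handle until it is fully down again, never letting it drop. Leave the other things on the table where they are.

Things in the scene. Friction and masses are not known exactly. Their poses are not given: they have to be found in the camera images.
- station: the fixed flip-tray station, aluminium base, green tub, steel tray with a dark floor, 330 mm long (its x) and 214 mm wide (its y); origin on the table under the middle of the tray; its x points from the handle across the tray to the receiving tub, level
- tray (a joint): angle of the hinged steel tray in rad: 0 fully down on its stops (its floor then slopes 0.10 rad down towards the handle, so that parts stay put), growing as the handle edge is lifted, at most 1.25. The lifting axis is the station's +y (right-handed). The tray weighs 0.35 kg and falls freely when let go; hinge friction is negligible. Parts begin to slide at about 0.35 to 0.6 rad
- tray_handle (a point): middle of the tray's red handle bar, a round bar 12 mm thick along the station's y, 128 mm long with free width 110 mm between its two side arms; 52 mm of free air between the bar's axis and the tray's end wall; it moves with the tray. Tray down, it is 68 mm above the table and nothing is under it. A parallel grip on the round bar can let it turn between the fingers as the tray tilts
- tray_hinge (a point): middle of the hinge line, at the tray's open lip over the tub, 80 mm above the table; the handle is 215 mm from it. The axes turn with the tray: x along its floor to the tub, y along the hinge, z out of its floor
- tray_floor (a point): a point on the upper surface of the tray floor, midway across, 80 mm from the hinge towards the handle; axes as of tray_hinge. The tray is open at the hinge end; inside it is 161 mm long (from 81 mm on the handle side of this point to the lip) and 180 mm wide, with walls 22 mm high on the other three sides
- tub (a point): centre of the floor of the green receiving tub beyond the hinge, 4 mm above the table; axes as of the station; inside 146 mm (x) by 206 mm (y), side walls 96 mm high, far wall 110 mm, near wall 60 mm
- partbox: white fixed box of 3 (its x) by 2 (its y) compartments at 72 mm spacing, 220 x 148 mm, walls only 12 mm high and 4 mm thick, inner floor 4 mm above the table; origin the centre of its underside
- dish: red fixed reject dish, round, 90 mm across the rim, 28 mm high, floor about 5 mm thick; origin the centre of its underside
- reject: the orange reject valve body, 36 x 24 x 26 mm (its x, y, z) with a short aluminium boss (16 mm across, 6 mm high) on top, 45 g; the origin is the centre of the 36 x 24 mm underside, z out of the boss. Starts boss up in a compartment of the box; easily picked across its 24 mm width
- good1: a blue valve body (some starts have fewer of them: then None), 36 x 24 x 26 mm (its x, y, z) with a short aluminium boss (16 mm across, 6 mm high) on top, 45 g; the origin is the centre of the 36 x 24 mm underside, z out of the boss. Starts boss up in a compartment of the box; easily picked across its 24 mm width
- good2: a blue valve body (some starts have fewer of them: then None), 36 x 24 x 26 mm (its x, y, z) with a short aluminium boss (16 mm across, 6 mm high) on top, 45 g; the origin is the centre of the 36 x 24 mm underside, z out of the boss. Starts boss up in a compartment of the box; easily picked across its 24 mm width
- good3: a blue valve body (some starts have fewer of them: then None), 36 x 24 x 26 mm (its x, y, z) with a short aluminium boss (16 mm across, 6 mm high) on top, 45 g; the origin is the centre of the 36 x 24 mm underside, z out of the boss. Starts boss up in a compartment of the box; easily picked across its 24 mm width
- good4: a blue valve body (some starts have fewer of them: then None), 36 x 24 x 26 mm (its x, y, z) with a short aluminium boss (16 mm across, 6 mm high) on top, 45 g; the origin is the centre of the 36 x 24 mm underside, z out of the boss. Starts boss up in a compartment of the box; easily picked across its 24 mm width
- good5: a blue valve body (some starts have fewer of them: then None), 36 x 24 x 26 mm (its x, y, z) with a short aluminium boss (16 mm across, 6 mm high) on top, 45 g; the origin is the centre of the 36 x 24 mm underside, z out of the boss. Starts boss up in a compartment of the box; easily picked across its 24 mm width
- wash_bottle: white round bottle with a blue cap, 56 mm across, 130 mm tall; a bystander, to be left alone
- sample_jar: amber glass jar, 48 mm across, 55 mm tall; a bystander, to be left alone
- gauge_ring: steel ring, 60 mm outside, 16 mm tall; a bystander, to be left alone
- brush: small brush lying down; a bystander, to be left alone
- marker: black marker pen lying down, 14 mm thick, 130 mm long; a bystander, to be left alone
- weight: brass knobbed weight, 44 mm across, 50 mm tall; a bystander, to be left alone

How it is judged:
By the outcome, as a careful person would: the job done as asked, in the order asked, and still so for the second after the job is handed in, with the robot touching nothing.
Of good1, good2, good3, good4, good5 only 3 to 5 are there at a start; the rules pass over those that are not, and their reading is None.
At some moment in a run one of good1, good2, good3, good4, good5, reject may be knocked a few centimetres aside while the robot is not near it.
It also fails if it takes over 200 s, if anything falls off the work surface, if the arm or the gripper's body presses on something with over 40 N, if the wrist force passes 120 N, or if a joint passes its speed limit or range.

## Working session

There is one attempt and no reset: what is moved stays moved. The work goes in short steps, Python scripts to look and compute and a tool call to move; the robot and the scene stay as the last step left them, time stands still between calls to the robot, and variables do not carry over. Pictures are saved under pics/ and viewed, at most 14 in all, crops included, and the job is handed in when it is done.

Besides the shell and the picture viewer there is one more tool, called after "Emit:" by a JSON object that holds its "name" and its "arguments", one argument or row to a line. servo_tool: Moves the arm, as the interface text tells. Its arguments: {"type":"object","properties":{"commands":{"type":"array","items":{"type":"array","items":{"type":"array","items":{"type":"number","minimum":-1,"maximum":1}}}},"hand":{"type":"number"},"force":{"type":"number"}},"required":["commands"]}

```bash
mkdir -p pics
cat > h.py <<'E'
import numpy as np,cv2
from plant import bot
def snap(n,f):
    im=bot.get_image(n); cv2.imwrite('pics/%s.png'%f,cv2.cvtColor(im['frame'],cv2.COLOR_RGB2BGR)); np.savez('pics/%s.npz'%f,**im); return im
def pt(im,u,v,r=2):
    d=im['depth'][v-r:v+r+1,u-r:u+r+1]; d=np.median(d[d>0]); 
    return (im['T']@[(u-im['cx'])/im['fx']*d,(v-im['cy'])/im['fy']*d,d,1])[:3]
def cloud(im):
    v,u=np.mgrid[:480,:640]; d=im['depth']
    P=np.stack([(u-im['cx'])/im['fx']*d,(v-im['cy'])/im['fy']*d,d,np.ones_like(d)],-1)@np.array(im['T']).T
    return P[...,:3]
def blobs(im,col,zmin=.005):
    h=cv2.cvtColor(im['frame'],cv2.COLOR_RGB2HSV); lo,hi={'blue':((100,110,40),(125,255,255)),'orange':((7,150,80),(20,255,255))}[col]
    m=cv2.inRange(h,lo,hi); n,l,s,c=cv2.connectedComponentsWithStats(m); P=cloud(im)
    for i in range(1,n):
        if s[i,4]>60:
            q=P[(l==i)&(im['depth']>0)]
            zt=np.percentile(q[:,2],95); t=q[q[:,2]>zt-.006]
            (cx,cy),(w,hh),a=cv2.minAreaRect((t[:,:2]*1000).astype(np.float32))
            print(col,c[i].round(),s[i,4],'top',zt.round(3),'c',round(cx,1),round(cy,1),'wh',round(w,1),round(hh,1),'ang',round(a,1))
E
python3 - <<'E'
from h import *
a=snap('scene','s0');b=snap('side','d0')
for i in (a,b):
    print(i['T'].round(3).tolist(),i['fx'])
    blobs(i,'blue');blobs(i,'orange')
print(bot.read_state())
E
```

```text
[[-0.365, 0.769, -0.524, 1.323], [0.931, 0.3, -0.208, 0.175], [-0.002, -0.564, -0.826, 1.249], [0.0, 0.0, 0.0, 1.0]] 575.6465477129303
blue [530.  32.] 1239 top -0.454 c -1226.1 243.8 wh 102.0 291.8 ang 89.5
blue [ 94. 250.] 3360 top 0.082 c 822.9 -616.3 wh 230.6 120.5 ang 81.3
blue [322. 290.] 89 top 0.132 c 763.3 -50.2 wh 26.5 19.8 ang 21.2
blue [538. 431.] 4907 top 0.069 c 860.7 461.1 wh 123.7 131.2 ang 0.0
[[-0.72, -0.536, 0.44, 0.216], [-0.693, 0.566, -0.445, 0.3], [-0.011, -0.626, -0.78, 0.769], [0.0, 0.0, 0.0, 1.0]] 478.403402829733
blue [397.  86.] 3971 top 0.079 c 818.8 -618.2 wh 232.6 123.2 ang 81.7
blue [241. 186.] 109 top 0.129 c 761.1 -51.7 wh 22.6 25.9 ang 50.6
blue [370. 219.] 187 top 0.029 c 589.4 -233.6 wh 33.2 25.0 ang 34.7
blue [395. 235.] 209 top 0.029 c 525.1 -235.4 wh 34.0 24.6 ang 36.9
blue [348. 238.] 110 top 0.029 c 584.1 -160.3 wh 22.9 35.7 ang 83.1
blue [ 12. 356.] 1376 top 0.068 c 824.2 397.6 wh 25.4 65.7 ang 64.9
orange [411. 279.] 212 top 0.03 c 437.7 -172.0 wh 33.4 24.4 ang 23.1
{'time_s': 0.1, 'qpos': array([ 1.23479478,  0.53710079, -0.00443142,  1.53872981,  0.00261143,
        1.06730424, -0.0711733 ]), 'qvel': array([-8.10138933e-04, -1.09637433e-03,  1.13791445e-03, -3.12940405e-03,
       -8.97460336e-05,  8.35904491e-04,  1.80118978e-04]), 'tau': array([ 2.60748675e-03, -5.84565890e+01,  1.05208162e+00, -2.59774876e+01,
        1.26753977e-02,  4.67744336e-03,  5.07076936e-05]), 'position': array([ 0.17308527, -0.62596283,  0.2305114 ]), 'eef_rot': array([-3.14006138e+00,  1.27319212e-04,  2.69899291e-01]), 'wrist_force': array([ 0.10970008,  0.15973269, -0.48306402]), 'ft_torque': array([-0.00668401, -0.00346254,  0.03590657]), 'gripper_force': 0.0, 'width': 0.08548882074863164}
```

View pics/s0.png

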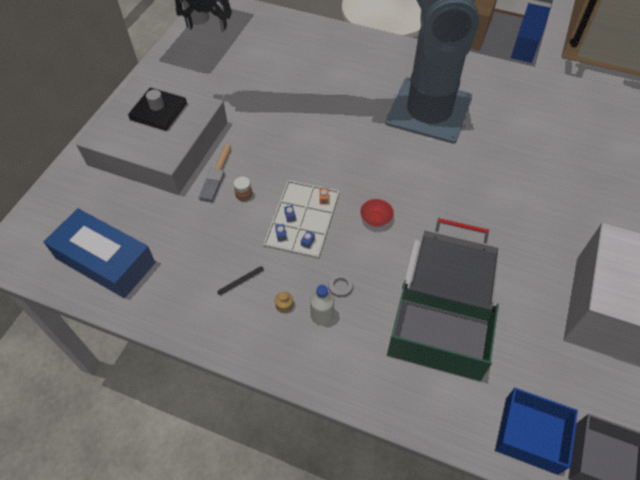

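View pics/d0.png

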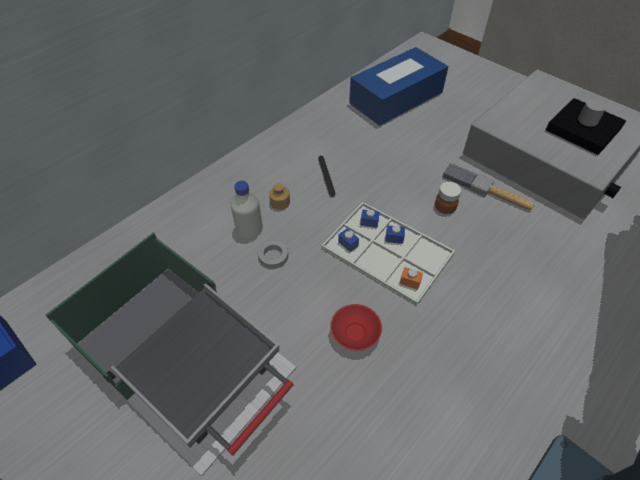

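The scene has 3 blue parts, 1 orange part in the near corner of the box, the red dish (side view 356,328), and the tray with its red handle from (291,384) to (232,449) in the side view. Next I'll measure the station and the dish.

Run:
```python
from h import *
for f in('s0','d0'):
    im=dict(np.load('pics/%s.npz'%f)); P=cloud(im); h=cv2.cvtColor(im['frame'],cv2.COLOR_RGB2HSV)
    m=cv2.inRange(h,(0,140,60),(6,255,255))|cv2.inRange(h,(172,140,60),(180,255,255))
    n,l,s,c=cv2.connectedComponentsWithStats(m)
    for i in range(1,n):
        if s[i,4]>150:
            q=P[(l==i)&(im['depth']>0)]; print(f,c[i].round(),s[i,4],'z',q[:,2].min().round(3),q[:,2].max().round(3))
            r=cv2.minAreaRect((q[:,:2]*1000).astype(np.float32)); print(r)
            t=q[q[:,2]>.022]; print(' mean',q.mean(0).round(3),'rim',cv2.minEnclosingCircle((t[:,:2]*1000).astype(np.float32)))
im=dict(np.load('pics/d0.npz'))
for u,v in [(275,349),(192,441),(207,290),(114,371),(195,365),(156,237),(52,317)]: print(u,v,pt(im,u,v,1).round(3))
```

```text
s0 [377. 212.] 631 z -0.003 0.032
((440.22491455078125, -18.027557373046875), (85.09963989257812, 76.43644714355469), 65.94539642333984)
 mean [ 0.435 -0.022  0.013] rim ((445.23773193359375, -20.217906951904297), 43.207786560058594)
d0 [356. 327.] 1803 z -0.001 0.029
((443.85748291015625, -22.452434539794922), (85.81146240234375, 86.1854476928711), 42.81952667236328)
 mean [ 0.447 -0.027  0.013] rim ((444.11614990234375, -22.239803314208984), 44.00576400756836)
d0 [259. 418.] 600 z 0.067 0.076
((435.56072998046875, 197.89566040039062), (10.182900428771973, 126.19281768798828), 4.906909465789795)
 mean [0.435 0.201 0.071] rim ((435.62908935546875, 197.8893280029297), 63.1096076965332)
275 349 [0.493 0.116 0.079]
192 441 [0.479 0.288 0.071]
207 290 [0.648 0.125 0.09 ]
114 371 [0.631 0.308 0.098]
195 365 [0.567 0.217 0.069]
156 237 [ 0.885  0.095 -0.002]
52 317 [0.782 0.329 0.097]
```

Emit:
{"name": "servo_tool", "arguments": {
  "commands": [
    [[0.41,0.7,0,0,0,0.0064],[0.41,0.7,0,0,0,0.0064],[0.41,0.7,0,0,0,0.0064],[0.41,0.7,0,0,0,0.0064],[0.41,0.7,0,0,0,0.0064],[0.41,0.7,0,0,0,0.0064],[0.41,0.7,0,0,0,0.0064],[0.41,0.7,0,0,0,0.0064],[0.41,0.7,0,0,0,0.0064],[0.41,0.7,0,0,0,0.0064],[0.41,0.7,0,0,0,0.0064],[0.41,0.7,0,0,0,0.0064],[0.41,0.7,0,0,0,0.0064],[0,0,0,0,0,0],[0,0,0,0,0,0]]
  ],
  "hand": 120,
  "force": 30
}}

```text
time_s: 1.6
position: [0.4398, -0.1708, 0.2311]
eef_rot: [-3.141, 0.001, 0.403]
wrist_force: [-0.5, -0.6, -0.3]
width: 0.0453
gripper_force: 0.0
```

Run:
```python
from h import *
a=snap('wrist','w1'); print(a['T'].round(3).tolist())
blobs(a,'blue');blobs(a,'orange');s=bot.read_state();print(s['position'],s['eef_rot'],s['width'],s['qpos'])
```

```text
[[0.391, -0.877, -0.278, 0.509], [-0.92, -0.373, -0.117, -0.141], [-0.001, 0.302, -0.953, 0.374], [0.0, 0.0, 0.0, 1.0]]
blue [373.  60.] 835 top 0.032 c 582.3 -161.4 wh 22.8 35.9 ang 84.8
blue [444.  88.] 957 top 0.032 c 588.0 -234.0 wh 35.0 24.0 ang 31.8
blue [415. 154.] 757 top 0.032 c 524.1 -236.0 wh 35.1 23.7 ang 34.3
orange [322. 208.] 528 top 0.032 c 437.8 -173.8 wh 34.5 22.2 ang 21.5
orange [524. 225.] 357 top 0.033 c 502.3 -371.8 wh 21.6 43.2 ang 82.6
[ 0.43915791 -0.17199265  0.23101158] [-3.14142803e+00  1.03067722e-03  4.00280497e-01] 0.04535444174386115 [ 0.5190187   0.24895612 -0.27963306  1.98151489  0.0859936   0.92312439
 -0.97495971]
```

View pics/w1.png

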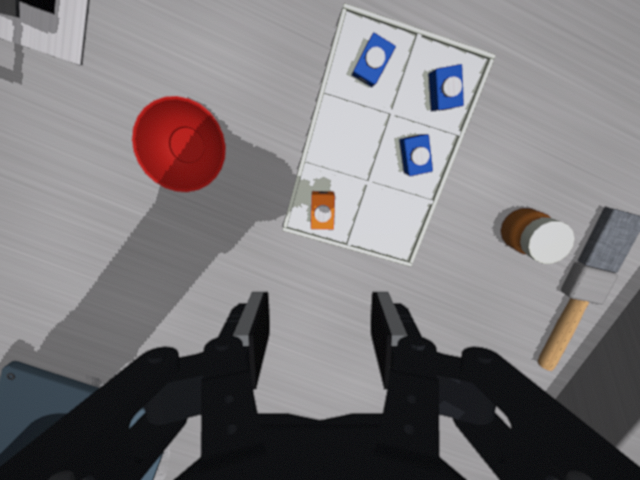

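The wrist view matches the side camera: orange at (322,208), blue at (373,60), (444,88) and (415,154). I'm picking up the orange one.

Emit:
{"name": "servo_tool", "arguments": {
  "commands": [
    [[-0.03,-0.03,-0.6,0,0,0],[0,0,-0.6,0,0,0],[0,0,-0.6,0,0,0],[0,0,-0.6,0,0,0],[0,0,-0.6,0,0,0],[0,0,-0.6,0,0,0],[0,0,-0.2,0,0,0],[0,0,-0.2,0,0,0],[0,0,-0.2,0,0,0],[0,0,-0.16,0,0,0],[0,0,0,0,0,0]]
  ]
}}

```text
time_s: 2.75
position: [0.4381, -0.173, 0.0129]
eef_rot: [-3.141, 0.0, 0.4]
wrist_force: [-1.2, -0.1, -0.4]
width: 0.0451
gripper_force: 0.0
```

Emit:
{"name": "servo_tool", "arguments": {
  "commands": [
    [[0,0,0,0,0,0],[0,0,0,0,0,0],[0,0,0,0,0,0],[0,0,0,0,0,0],[0,0,0,0,0,0],[0,0,0,0,0,0],[0,0,0,0,0,0]]
  ],
  "hand": 255,
  "force": 30
}}

```text
time_s: 3.45
position: [0.4388, -0.1731, 0.0139]
eef_rot: [3.141, -0.001, 0.401]
wrist_force: [0.1, 0.5, 6.9]
width: 0.0236
gripper_force: 30.4
```

Emit:
{"name": "servo_tool", "arguments": {
  "commands": [
    [[0,0,0.3,0,0,0],[0,0,0.6,0,0,0],[0,0,0.6,0,0,0],[0.02,0.5,0,0,0,0],[0.02,0.5,0,0,0,0],[0.02,0.5,0,0,0,0],[0.02,0.5,0,0,0,0],[0.02,0.5,0,0,0,0],[0.02,0.52,0,0,0,0],[0,0,0,0,0,0],[0,0,-0.5,0,0,0],[0,0,-0.4,0,0,0],[0,0,-0.3,0,0,0],[0,0,-0.12,0,0,0],[0,0,0,0,0,0]]
  ]
}}

```text
time_s: 4.95
position: [0.4437, -0.0224, 0.0218]
eef_rot: [-3.141, 0.001, 0.4]
wrist_force: [0.9, 1.1, 0.0]
width: 0.0236
gripper_force: 29.6
```

Run:
```python
from h import *
a=snap('side','d1'); blobs(a,'blue');blobs(a,'orange')
cv2.imwrite('pics/d1c.png',cv2.resize(cv2.imread('pics/d1.png')[150:390,240:500],None,fx=2,fy=2))
```

```text
blue [379.  86.] 2137 top 0.079 c 694.7 -347.8 wh 169.4 838.5 ang 30.4
blue [241. 186.] 109 top 0.129 c 761.0 -50.8 wh 23.9 24.4 ang 89.8
blue [400. 235.] 107 top 0.029 c 455.2 -122.5 wh 14.3 292.0 ang 27.3
blue [ 12. 356.] 1374 top 0.068 c 824.4 397.8 wh 26.1 68.0 ang 65.0
orange [448. 204.] 80 top 0.031 c 492.9 -370.8 wh 39.4 12.3 ang 39.5
orange [364. 329.] 69 top 0.038 c 430.6 -26.9 wh 8.3 23.4 ang 22.1
```

View pics/d1c.png

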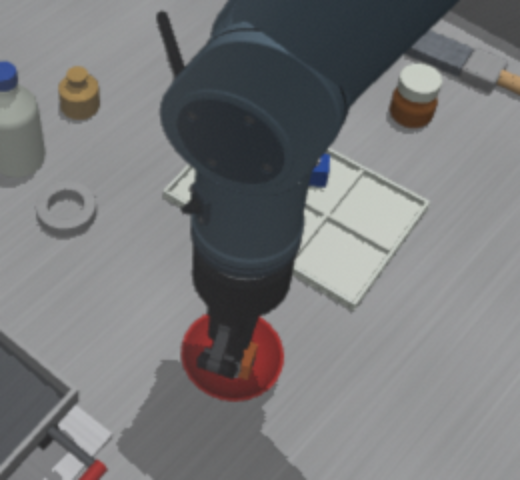

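The orange part is in the dish, still between the fingers. I'm releasing it and going above the blue part at (0.524, -0.236).

Emit:
{"name": "servo_tool", "arguments": {
  "commands": [
    [[0,0,0,0,0,0],[0,0,0,0,0,0],[0,0,0,0,0,0],[0,0,0,0,0,0],[0,0,0.4,0,0,0],[0,0,0.8,0,0,0],[0,0,0.9,0,0,0],[0,0,0.9,0,0,0],[0.2,-0.54,0.2,0,0,0.017],[0.2,-0.54,0,0,0,0.017],[0.2,-0.54,0,0,0,0.017],[0.2,-0.54,0,0,0,0.017],[0.2,-0.54,0,0,0,0.017],[0.2,-0.54,0,0,0,0.017],[0.2,-0.54,0,0,0,0.017],[0.2,-0.5,0,0,0,0.017],[0,0,0,0,0,0]]
  ],
  "hand": 148
}}

```text
time_s: 6.7
position: [0.5245, -0.2403, 0.1822]
eef_rot: [3.139, 0.001, 0.61]
wrist_force: [0.8, 0.5, -0.0]
width: 0.0358
gripper_force: 0.0
```

Run:
```python
from h import *
a=snap('wrist','w2'); blobs(a,'blue');blobs(a,'orange')
a=bot.get_image('side');blobs(a,'orange');s=bot.read_state();print(s['position'],s['eef_rot'],s['width'])
```

```text
blue [282. 106.] 1008 top 0.032 c 583.2 -161.9 wh 23.7 34.7 ang 84.8
blue [358. 153.] 905 top 0.032 c 588.7 -234.1 wh 35.0 23.4 ang 32.5
blue [316. 215.] 763 top 0.032 c 524.8 -236.2 wh 34.7 21.9 ang 35.2
orange [ 52. 152.] 1876 top 0.037 c 442.9 -23.1 wh 36.5 25.5 ang 23.1
orange [424. 309.] 410 top 0.033 c 506.3 -373.2 wh 21.3 43.5 ang 64.9
orange [356. 327.] 201 top 0.035 c 444.2 -21.8 wh 35.6 24.9 ang 24.2
[ 0.52390507 -0.23601531  0.18205133] [-3.14087416e+00  1.74088655e-04  6.12957225e-01] 0.035759320046496824
```

Emit:
{"name": "servo_tool", "arguments": {
  "commands": [
    [[0.01,0,-0.6,0,0,0],[0,0,-0.6,0,0,0],[0,0,-0.6,0,0,0],[0,0,-0.6,0,0,0],[0,0,-0.4,0,0,0],[0,0,-0.2,0,0,0],[0,0,-0.2,0,0,0],[0,0,-0.16,0,0,0],[0,0,0,0,0,0]]
  ],
  "hand": 120
}}

```text
time_s: 7.7
position: [0.5245, -0.2357, 0.0139]
eef_rot: [-3.141, 0.0, 0.614]
wrist_force: [-0.5, 0.3, -0.2]
width: 0.045
gripper_force: 0.0
```

Emit:
{"name": "servo_tool", "arguments": {
  "commands": [
    [[0,0,0,0,0,0],[0,0,0,0,0,0],[0,0,0,0,0,0],[0,0,0,0,0,0],[0,0,0,0,0,0],[0,0,0,0,0,0],[0,0,0.3,0,0,0],[0,0,0.6,0,0,0],[0,0,0.8,0,0,0],[0,0,0.8,0,0,0],[0,0,0.8,0,0,0],[0,0,0,0,0,0]]
  ],
  "hand": 255
}}

```text
time_s: 8.9
position: [0.5282, -0.2372, 0.1859]
eef_rot: [3.133, -0.006, 0.614]
wrist_force: [0.7, -0.1, 0.2]
width: 0.0233
gripper_force: 29.6
```

Emit:
{"name": "servo_tool", "arguments": {
  "commands": [
    [[0.058,0.707,0,0,0,0.0476],[0.058,0.707,0,0,0,0.0476],[0.058,0.707,0,0,0,0.0476],[0.058,0.707,0,0,0,0.0476],[0.058,0.707,0,0,0,0.0476],[0.058,0.707,0,0,0,0.0476],[0.058,0.707,0,0,0,0.0476],[0.058,0.707,0,0,0,0.0476],[0.058,0.707,0,0,0,0.0476],[0.058,0.707,0,0,0,0.0476],[0.058,0.707,0,0,0,0.0476],[0.058,0.707,0,0,0,0.0476],[0.058,0.707,0,0,0,0.0476],[0.058,0.707,0,0,0,0.0476],[0,0,0,0,0,0],[0,0,0,0,0,0]]
  ]
}}

```text
time_s: 10.5
position: [0.5647, 0.2594, 0.1791]
eef_rot: [-3.141, 0.0, 1.662]
wrist_force: [0.6, -0.4, -0.9]
width: 0.0232
gripper_force: 29.6
```

Run:
```python
from h import *
s=bot.read_state();print(s['position'],s['eef_rot'],s['width'],s['qpos'])
a=snap('wrist','w3')
P=cloud(a)
# fit tray floor plane near F
m=(abs(P[...,0]-.57)<.06)&(abs(P[...,1]-.21)<.08)&(abs(P[...,2]-.07)<.012)
q=P[m]; A=np.c_[q[:,:2]-[.569,.2095],np.ones(len(q))]; print(len(q),np.linalg.lstsq(A,q[:,2],rcond=None)[0])
```

```text
[0.56469228 0.25940395 0.17908298] [-3.14078441e+00  3.46289620e-04  1.66221199e+00] 0.023226727620639306 [-0.10977079  0.61257778 -0.56371456  1.63680006  0.37302952  1.00248189
 -0.70354215]
16171 [0.0986506  0.00828522 0.07284793]
```

View pics/w3.png

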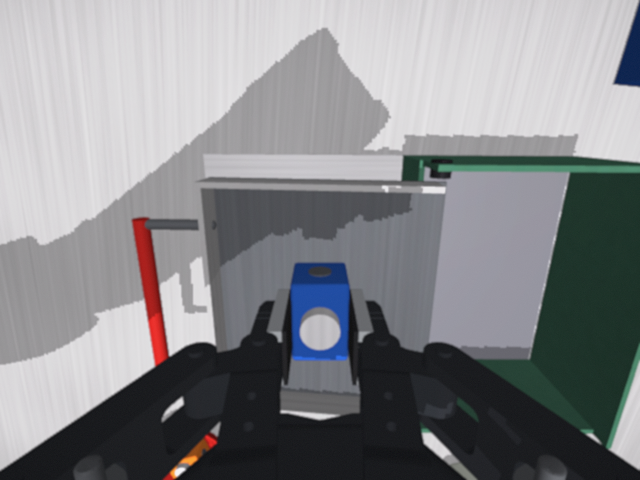

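The blue part is held over the tray, with clear floor all round it. Floor is about 0.073 high.

Emit:
{"name": "servo_tool", "arguments": {
  "commands": [
    [[0,0,-0.5,0,0,0],[0,0,-0.5,0,0,0],[0,0,-0.4,0,0,0],[0,0,-0.25,0,0,0],[0,0,-0.15,0,0,0],[0,0,-0.07,0,0,0],[0,0,0,0,0,0],[0,0,0,0,0,0]]
  ]
}}

```text
time_s: 11.35
position: [0.5659, 0.2592, 0.0866]
eef_rot: [3.14, -0.0, 1.661]
wrist_force: [-0.4, -0.9, 0.0]
width: 0.0234
gripper_force: 29.7
```

Emit:
{"name": "servo_tool", "arguments": {
  "commands": [
    [[0,0,0,0,0,0],[0,0,0,0,0,0],[0,0,0,0,0,0],[0,0,0,0,0,0],[0,0,0.3,0,0,0],[0,0,0.8,0,0,0],[0,0,0.8,0,0,0]]
  ],
  "hand": 120
}}

```text
time_s: 12.05
position: [0.5648, 0.2589, 0.1824]
eef_rot: [-3.14, 0.0, 1.661]
wrist_force: [-0.2, 0.5, -0.3]
width: 0.0451
gripper_force: 0.0
```

Emit:
{"name": "servo_tool", "arguments": {
  "commands": [
    [[0.033,-0.705,0,0,0,-0.05],[0.033,-0.705,0,0,0,-0.05],[0.033,-0.705,0,0,0,-0.05],[0.033,-0.705,0,0,0,-0.05],[0.033,-0.705,0,0,0,-0.05],[0.033,-0.705,0,0,0,-0.05],[0.033,-0.705,0,0,0,-0.05],[0.033,-0.705,0,0,0,-0.05],[0.033,-0.705,0,0,0,-0.05],[0.033,-0.705,0,0,0,-0.05],[0.033,-0.705,0,0,0,-0.05],[0.033,-0.705,0,0,0,-0.05],[0.033,-0.705,0,0,0,-0.05],[0.033,-0.705,0,0,0,-0.05],[0,0,0,0,0,0],[0,0,0,0,0,0]]
  ]
}}

```text
time_s: 13.65
position: [0.5886, -0.2351, 0.1816]
eef_rot: [3.141, -0.001, 0.56]
wrist_force: [0.7, 0.4, -0.4]
width: 0.0451
gripper_force: 0.0
```

Run:
```python
from h import *
a=snap('wrist','w4'); blobs(a,'blue');a=bot.get_image('side');blobs(a,'orange');blobs(a,'blue');s=bot.read_state();print(s['position'],s['eef_rot'],s['width'])
```

```text
blue [245. 179.] 894 top 0.032 c 583.7 -162.1 wh 23.3 35.1 ang 84.9
blue [320. 217.] 772 top 0.032 c 589.4 -234.3 wh 34.7 22.6 ang 31.8
orange [357. 327.] 209 top 0.035 c 444.1 -22.1 wh 35.6 25.1 ang 23.6
blue [425.  81.] 1462 top 0.079 c 669.6 -516.3 wh 85.0 574.3 ang 31.5
blue [357.  93.] 390 top 0.079 c 753.7 -374.3 wh 25.2 443.6 ang 40.8
blue [241. 186.] 112 top 0.13 c 760.9 -51.6 wh 22.6 26.9 ang 51.3
blue [370. 219.] 184 top 0.029 c 588.8 -233.0 wh 32.7 24.7 ang 35.8
blue [348. 240.] 143 top 0.029 c 583.8 -159.7 wh 24.4 35.7 ang 85.7
blue [ 12. 356.] 1375 top 0.068 c 824.8 398.0 wh 25.1 67.7 ang 65.2
blue [171. 382.] 420 top 0.097 c 562.6 259.2 wh 24.4 36.0 ang 4.4
[ 0.58888377 -0.23276464  0.18140342] [-3.14095577e+00 -1.24640888e-03  5.63759633e-01] 0.04521174431399805
```

Emit:
{"name": "servo_tool", "arguments": {
  "commands": [
    [[0,-0.02,-0.6,0,0,0],[0,0,-0.6,0,0,0],[0,0,-0.6,0,0,0],[0,0,-0.6,0,0,0],[0,0,-0.4,0,0,0],[0,0,-0.2,0,0,0],[0,0,-0.2,0,0,0],[0,0,-0.16,0,0,0],[0,0,0,0,0,0]]
  ]
}}

```text
time_s: 14.65
position: [0.5883, -0.2352, 0.0124]
eef_rot: [-3.141, 0.0, 0.562]
wrist_force: [-0.1, -0.8, 0.4]
width: 0.0452
gripper_force: 0.0
```

Emit:
{"name": "servo_tool", "arguments": {
  "commands": [
    [[0,0,0,0,0,0],[0,0,0,0,0,0],[0,0,0,0,0,0],[0,0,0,0,0,0],[0,0,0,0,0,0],[0,0,0,0,0,0],[0,0,0.3,0,0,0],[0,0,0.6,0,0,0],[0,0,0.8,0,0,0],[0,0,0.8,0,0,0],[0,0,0.8,0,0,0],[0,0,0,0,0,0]]
  ],
  "hand": 255
}}

```text
time_s: 15.85
position: [0.5921, -0.2367, 0.1849]
eef_rot: [3.133, -0.007, 0.561]
wrist_force: [0.7, -0.8, -0.4]
width: 0.0235
gripper_force: 29.5
```

Emit:
{"name": "servo_tool", "arguments": {
  "commands": [
    [[-0.0286,0.633,0,0,0,0.0497],[-0.0286,0.633,0,0,0,0.0497],[-0.0286,0.633,0,0,0,0.0497],[-0.0286,0.633,0,0,0,0.0497],[-0.0286,0.633,0,0,0,0.0497],[-0.0286,0.633,0,0,0,0.0497],[-0.0286,0.633,0,0,0,0.0497],[-0.0286,0.633,0,0,0,0.0497],[-0.0286,0.633,0,0,0,0.0497],[-0.0286,0.633,0,0,0,0.0497],[-0.0286,0.633,0,0,0,0.0497],[-0.0286,0.633,0,0,0,0.0497],[-0.0286,0.633,0,0,0,0.0497],[-0.0286,0.633,0,0,0,0.0497],[0,0,0,0,0,0],[0,0,0,0,0,0]]
  ]
}}

```text
time_s: 17.45
position: [0.5669, 0.2094, 0.1775]
eef_rot: [-3.14, -0.0, 1.658]
wrist_force: [-0.2, -1.0, -0.1]
width: 0.0232
gripper_force: 29.5
```

Emit:
{"name": "servo_tool", "arguments": {
  "commands": [
    [[0,0,-0.5,0,0,0],[0,0,-0.5,0,0,0],[0,0,-0.4,0,0,0],[0,0,-0.22,0,0,0],[0,0,-0.14,0,0,0],[0,0,-0.07,0,0,0],[0,0,0,0,0,0],[0,0,0,0,0,0]]
  ]
}}

```text
time_s: 18.25
position: [0.569, 0.2077, 0.0871]
eef_rot: [3.14, -0.0, 1.654]
wrist_force: [0.1, -0.2, 0.4]
width: 0.0232
gripper_force: 29.6
```

Emit:
{"name": "servo_tool", "arguments": {
  "commands": [
    [[0,0,0,0,0,0],[0,0,0,0,0,0],[0,0,0,0,0,0],[0,0,0,0,0,0],[0,0,0.3,0,0,0],[0,0,0.8,0,0,0],[0,0,0.8,0,0,0]]
  ],
  "hand": 120
}}

```text
time_s: 18.95
position: [0.5679, 0.2075, 0.1829]
eef_rot: [-3.14, 0.0, 1.655]
wrist_force: [0.7, -0.1, 1.2]
width: 0.0454
gripper_force: 0.0
```

Emit:
{"name": "servo_tool", "arguments": {
  "commands": [
    [[0.0243,-0.53,0,0,0,0.0635],[0.0243,-0.53,0,0,0,0.0635],[0.0243,-0.53,0,0,0,0.0635],[0.0243,-0.53,0,0,0,0.0635],[0.0243,-0.53,0,0,0,0.0635],[0.0243,-0.53,0,0,0,0.0635],[0.0243,-0.53,0,0,0,0.0635],[0.0243,-0.53,0,0,0,0.0635],[0.0243,-0.53,0,0,0,0.0635],[0.0243,-0.53,0,0,0,0.0635],[0.0243,-0.53,0,0,0,0.0635],[0.0243,-0.53,0,0,0,0.0635],[0.0243,-0.53,0,0,0,0.0635],[0.0243,-0.53,0,0,0,0.0635],[0,0,0,0,0,0],[0,0,0,0,0,0]]
  ]
}}

```text
time_s: 20.55
position: [0.5854, -0.1639, 0.182]
eef_rot: [3.141, 0.0, 3.048]
wrist_force: [0.4, 1.4, 0.1]
width: 0.045
gripper_force: 0.0
```

Run:
```python
from h import *
a=snap('wrist','w5'); blobs(a,'blue');a=bot.get_image('side');blobs(a,'orange');blobs(a,'blue');s=bot.read_state();print(s['position'],s['eef_rot'],s['width'],s['qpos'])
```

```text
blue [322. 217.] 770 top 0.032 c 582.6 -161.8 wh 22.0 35.2 ang 85.3
blue [ 18. 429.] 1840 top 0.054 c 784.7 -499.7 wh 20.2 7.9 ang 8.0
blue [482. 467.] 471 top 0.253 c 600.6 -118.9 wh 2.8 1.9 ang 61.5
orange [356. 327.] 214 top 0.035 c 444.2 -21.8 wh 35.7 25.6 ang 22.8
blue [413.  83.] 2512 top 0.079 c 725.0 -446.4 wh 148.7 641.0 ang 19.8
blue [241. 186.] 111 top 0.129 c 760.6 -51.3 wh 22.6 26.0 ang 51.0
blue [348. 238.] 102 top 0.03 c 584.1 -160.1 wh 24.1 35.6 ang 85.2
blue [ 11. 356.] 1374 top 0.067 c 828.4 396.7 wh 26.9 72.2 ang 66.8
blue [198. 358.] 395 top 0.097 c 566.1 209.3 wh 25.1 36.1 ang 4.6
blue [171. 382.] 421 top 0.097 c 562.6 259.2 wh 24.6 35.9 ang 4.1
[ 0.58559419 -0.1620953   0.18201448] [3.14115852e+00 6.12197648e-04 3.05136333e+00] 0.04558136434413039 [ 0.77920962  0.6752451  -0.85045809  1.66300714  0.56587597  1.0666205
  1.23549061]
```

Emit:
{"name": "servo_tool", "arguments": {
  "commands": [
    [[-0.04,0,-0.6,0,0,0],[0,0,-0.6,0,0,0],[0,0,-0.6,0,0,0],[0,0,-0.6,0,0,0],[0,0,-0.4,0,0,0],[0,0,-0.2,0,0,0],[0,0,-0.2,0,0,0],[0,0,-0.16,0,0,0],[0,0,0,0,0,0]]
  ]
}}

```text
time_s: 21.55
position: [0.5833, -0.1634, 0.013]
eef_rot: [-3.142, -0.0, 3.051]
wrist_force: [-0.5, -0.1, -0.1]
width: 0.0451
gripper_force: 0.0
```

Emit:
{"name": "servo_tool", "arguments": {
  "commands": [
    [[0,0,0,0,0,0],[0,0,0,0,0,0],[0,0,0,0,0,0],[0,0,0,0,0,0],[0,0,0,0,0,0],[0,0,0,0,0,0],[0,0,0.3,0,0,0],[0,0,0.6,0,0,0],[0,0,0.8,0,0,0],[0,0,0.8,0,0,0],[0,0,0.8,0,0,0],[0,0,0,0,0,0]]
  ],
  "hand": 255
}}

```text
time_s: 22.75
position: [0.5868, -0.1633, 0.1848]
eef_rot: [-3.141, 0.009, 3.051]
wrist_force: [0.8, -0.0, -1.0]
width: 0.0233
gripper_force: 29.6
```

Emit:
{"name": "servo_tool", "arguments": {
  "commands": [
    [[-0.015,0.46,0,0,0,-0.0634],[-0.015,0.46,0,0,0,-0.0634],[-0.015,0.46,0,0,0,-0.0634],[-0.015,0.46,0,0,0,-0.0634],[-0.015,0.46,0,0,0,-0.0634],[-0.015,0.46,0,0,0,-0.0634],[-0.015,0.46,0,0,0,-0.0634],[-0.015,0.46,0,0,0,-0.0634],[-0.015,0.46,0,0,0,-0.0634],[-0.015,0.46,0,0,0,-0.0634],[-0.015,0.46,0,0,0,-0.0634],[-0.015,0.46,0,0,0,-0.0634],[-0.015,0.46,0,0,0,-0.0634],[-0.015,0.46,0,0,0,-0.0634],[0,0,0,0,0,0],[0,0,0,0,0,0]]
  ]
}}

```text
time_s: 24.35
position: [0.5725, 0.1587, 0.1783]
eef_rot: [-3.141, 0.0, 1.659]
wrist_force: [0.1, -1.8, -0.4]
width: 0.0234
gripper_force: 29.6
```

Emit:
{"name": "servo_tool", "arguments": {
  "commands": [
    [[0,0,-0.5,0,0,0],[0,0,-0.5,0,0,0],[0,0,-0.4,0,0,0],[0,0,-0.22,0,0,0],[0,0,-0.14,0,0,0],[0,0,-0.08,0,0,0],[0,0,0,0,0,0],[0,0,0,0,0,0]]
  ]
}}

```text
time_s: 25.15
position: [0.5735, 0.1587, 0.087]
eef_rot: [3.14, -0.0, 1.657]
wrist_force: [-0.2, 0.9, -0.2]
width: 0.0228
gripper_force: 29.6
```

Emit:
{"name": "servo_tool", "arguments": {
  "commands": [
    [[0,0,0,0,0,0],[0,0,0,0,0,0],[0,0,0,0,0,0],[0,0,0,0,0,0],[0,0,0.3,0,0,0],[0,0,0.8,0,0,0],[0,0,0.9,0,0,0],[-0.45,0.13,0,0,0,0],[-0.45,0.13,0,0,0,0],[-0.45,0.13,0,0,0,0],[-0.45,0.13,0,0,0,0],[-0.45,0.13,0,0,0,0],[-0.45,0.13,0,0,0,0],[0,0,0,0,0,0],[0,0,0,0,0,0]]
  ],
  "hand": 120
}}

```text
time_s: 26.65
position: [0.4384, 0.1977, 0.1873]
eef_rot: [3.14, 0.0, 1.657]
wrist_force: [0.5, -0.8, -0.1]
width: 0.0452
gripper_force: 0.0
```

Run:
```python
from h import *
a=snap('wrist','w6'); blobs(a,'blue');s=bot.read_state();print(s['position'],s['eef_rot'],s['width'],s['qpos'])
P=cloud(a); h=cv2.cvtColor(a['frame'],cv2.COLOR_RGB2HSV)
m=(cv2.inRange(h,(0,140,60),(6,255,255))|cv2.inRange(h,(172,140,60),(180,255,255)))>0
q=P[m&(P[...,1]>.1)&(P[...,2]>.05)]; print(cv2.minAreaRect((q[:,:2]*1000).astype(np.float32)),q[:,2].max())
b=bot.get_image('side');blobs(b,'blue');blobs(b,'orange')
```

```text
blue [508. 169.] 2133 top 0.1 c 561.0 258.5 wh 24.6 35.6 ang 5.0
blue [495. 238.] 1918 top 0.1 c 563.8 208.8 wh 24.2 35.9 ang 4.4
blue [485. 301.] 1737 top 0.099 c 568.4 157.9 wh 24.6 36.4 ang 5.4
[0.43891465 0.19746866 0.18709863] [ 3.13992512e+00 -1.50853559e-05  1.65618979e+00] 0.04569086319613254 [ 0.01299644  0.38234682 -0.64087593  1.98711656  0.29889486  0.86361745
 -0.70421674]
((433.77899169921875, 203.6346893310547), (19.492488861083984, 139.5601806640625), 9.428681373596191) 0.33065177549090013
blue [ 11. 356.] 1370 top 0.068 c 824.8 398.0 wh 25.5 65.4 ang 65.7
blue [195. 362.] 269 top 0.097 c 508.7 218.0 wh 26.7 138.2 ang 86.9
blue [171. 382.] 419 top 0.097 c 563.3 259.2 wh 24.9 36.0 ang 3.8
orange [356. 325.] 168 top 0.035 c 444.5 -22.0 wh 35.8 24.6 ang 22.1
```

View pics/w6.png

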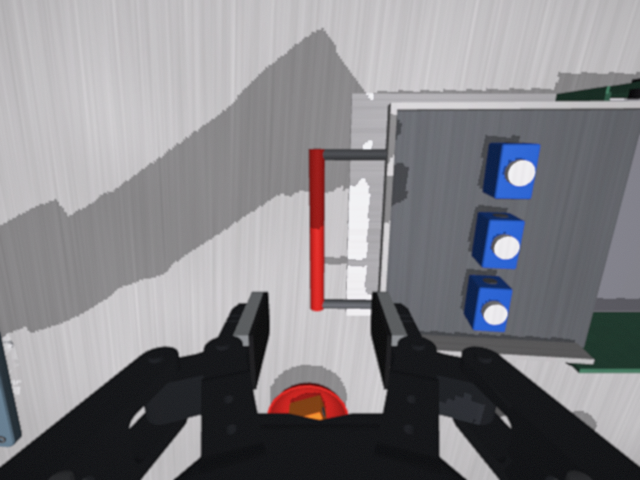

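All three blue parts lie on the tray, and the handle is centred under the fingers at column 317. Gripping it now.

Emit:
{"name": "servo_tool", "arguments": {
  "commands": [
    [[-0.04,0.0,-0.6,0,0,0],[0,0,-0.6,0,0,0],[0,0,-0.6,0,0,0],[0,0,-0.4,0,0,0],[0,0,-0.3,0,0,0],[0,0,-0.14,0,0,0],[0,0,-0.1,0,0,0],[0,0,0,0,0,0]]
  ]
}}

```text
time_s: 27.55
position: [0.4363, 0.1975, 0.0492]
eef_rot: [-3.142, 0.0, 1.656]
wrist_force: [-0.5, 0.1, -0.7]
width: 0.0451
gripper_force: 0.0
```

Emit:
{"name": "servo_tool", "arguments": {
  "commands": [
    [[0,0,0,0,0,0],[0,0,0,0,0,0],[0,0,0,0,0,0],[0,0,0,0,0,0],[0,0,0,0,0,0],[0,0,0,0,0,0],[0,0,0,0,0,0],[0,0,0,0,0,0],[0,0,0,0,0,0]]
  ],
  "hand": 255,
  "force": 25
}}

```text
time_s: 28.45
position: [0.4362, 0.1976, 0.0499]
eef_rot: [3.141, 0.0, 1.656]
wrist_force: [-2.1, -1.0, 7.4]
width: 0.0111
gripper_force: 24.5
```

Run:
```python
from h import *
s=bot.read_state();p=s['position'];print(p,s['eef_rot'],s['wrist_force'],s['width'])
import numpy as np
ex=np.array([np.cos(.0838),np.sin(.0838)])
h0=-.056
for n,t in ((10,.5),(10,.95)):pass
prev=(0,0); 
for k in range(1,21):
    t=.05*k; s_=-.215*np.cos(h0+t)+.215*np.cos(h0); z=.215*(np.sin(h0+t)-np.sin(h0))
    d=(s_-prev[0],z-prev[1]); prev=(s_,z)
    print('[%.3f, %.3f, %.3f, 0, 0, 0],'%(d[0]*ex[0]/.05,d[0]*ex[1]/.05,d[1]/.05),end=' ' if k%10 else '\n')
```

```text
[0.43624783 0.19762343 0.04990433] [3.14074921e+00 9.16352285e-05 1.65647697e+00] [-2.06201661 -0.98399564  7.40402914] 0.01108621098566262
[-0.007, -0.001, 0.215, 0, 0, 0], [0.004, 0.000, 0.215, 0, 0, 0], [0.015, 0.001, 0.214, 0, 0, 0], [0.025, 0.002, 0.213, 0, 0, 0], [0.036, 0.003, 0.212, 0, 0, 0], [0.047, 0.004, 0.210, 0, 0, 0], [0.057, 0.005, 0.207, 0, 0, 0], [0.067, 0.006, 0.204, 0, 0, 0], [0.077, 0.006, 0.201, 0, 0, 0], [0.087, 0.007, 0.196, 0, 0, 0],
[0.097, 0.008, 0.192, 0, 0, 0], [0.106, 0.009, 0.187, 0, 0, 0], [0.115, 0.010, 0.181, 0, 0, 0], [0.124, 0.010, 0.175, 0, 0, 0], [0.133, 0.011, 0.169, 0, 0, 0], [0.141, 0.012, 0.162, 0, 0, 0], [0.149, 0.013, 0.154, 0, 0, 0], [0.156, 0.013, 0.147, 0, 0, 0], [0.164, 0.014, 0.139, 0, 0, 0], [0.170, 0.014, 0.130, 0, 0, 0],
```

Emit:
{"name": "servo_tool", "arguments": {
  "commands": [
    [[-0.003,0,0.107,0,0,0],[-0.003,0,0.107,0,0,0],[0.004,0,0.215,0,0,0],[0.015,0.001,0.214,0,0,0],[0.025,0.002,0.213,0,0,0],[0.036,0.003,0.212,0,0,0],[0.023,0.002,0.105,0,0,0],[0.023,0.002,0.105,0,0,0],[0,0,0,0,0,0]]
  ]
}}

```text
time_s: 29.35
position: [0.4418, 0.1981, 0.1136]
eef_rot: [-3.142, -0.0, 1.656]
wrist_force: [-0.3, 2.2, -3.4]
width: 0.011
gripper_force: 24.5
```

Emit:
{"name": "servo_tool", "arguments": {
  "commands": [
    [[0.029,0.003,0.104,0,0,0],[0.029,0.003,0.104,0,0,0],[0.034,0.003,0.102,0,0,0],[0.034,0.003,0.102,0,0,0],[0.039,0.003,0.1,0,0,0],[0.039,0.003,0.1,0,0,0],[0.044,0.004,0.098,0,0,0],[0.044,0.004,0.098,0,0,0],[0.049,0.004,0.096,0,0,0],[0.049,0.004,0.096,0,0,0],[0.053,0.004,0.093,0,0,0],[0.053,0.004,0.093,0,0,0],[0.058,0.005,0.09,0,0,0],[0.058,0.005,0.09,0,0,0],[0,0,0,0,0,0],[0,0,0,0,0,0],[0,0,0,0,0,0]]
  ]
}}

```text
time_s: 31.05
position: [0.47, 0.2005, 0.1815]
eef_rot: [-3.137, 0.001, 1.657]
wrist_force: [-10.3, -0.0, 3.4]
width: 0.011
gripper_force: 24.6
```

Run:
```python
from h import *
s=bot.read_state();print(s['position'],s['eef_rot'],s['wrist_force'],s['width'])
b=snap('side','d7');blobs(b,'blue')
snap('scene','s7')
A=cv2.imread('pics/d7.png')[200:440,0:320];B=cv2.imread('pics/s7.png')[200:400,360:520]
cv2.imwrite('pics/c7.png',np.hstack([cv2.resize(A,(440,330)),cv2.resize(B,(264,330))]))
```

```text
[0.47002933 0.20048394 0.18148224] [-3.13695194e+00  1.38313511e-03  1.65737860e+00] [-1.02802646e+01 -6.53551644e-03  3.40459834e+00] 0.011035875083998918
blue [416. 101.] 482 top 0.033 c 567.0 -297.8 wh 73.2 918.6 ang 27.4
blue [157. 303.] 105 top 0.425 c 461.0 246.1 wh 4.9 1.5 ang 77.7
blue [143. 314.] 398 top 0.028 c 738.6 217.1 wh 27.3 36.3 ang 3.7
blue [ 11. 356.] 1371 top 0.068 c 827.8 396.8 wh 26.0 71.6 ang 66.8
blue [118. 335.] 422 top 0.028 c 735.2 269.5 wh 35.2 27.0 ang 87.8
```

View pics/c7.png

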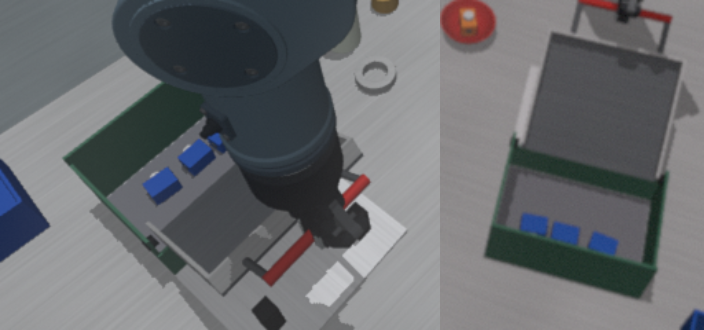

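All three blue parts are in the tub and the tray is empty. I'm lowering it along the reverse path.

Emit:
{"name": "servo_tool", "arguments": {
  "commands": [
    [[-0.058,-0.005,-0.09,0,0,0],[-0.058,-0.005,-0.09,0,0,0],[-0.053,-0.004,-0.093,0,0,0],[-0.053,-0.004,-0.093,0,0,0],[-0.049,-0.004,-0.096,0,0,0],[-0.049,-0.004,-0.096,0,0,0],[-0.044,-0.004,-0.098,0,0,0],[-0.044,-0.004,-0.098,0,0,0],[-0.039,-0.003,-0.1,0,0,0],[-0.039,-0.003,-0.1,0,0,0],[-0.034,-0.003,-0.102,0,0,0],[-0.034,-0.003,-0.102,0,0,0],[-0.029,-0.003,-0.104,0,0,0],[-0.029,-0.003,-0.104,0,0,0],[-0.023,-0.002,-0.105,0,0,0],[-0.023,-0.002,-0.105,0,0,0],[-0.018,-0.002,-0.106,0,0,0],[-0.018,-0.001,-0.106,0,0,0],[0,0,0,0,0,0]]
  ]
}}

```text
time_s: 33.05
position: [0.4379, 0.1978, 0.0915]
eef_rot: [-3.142, -0.0, 1.657]
wrist_force: [-3.0, 2.3, -1.6]
width: 0.0108
gripper_force: 25.3
```

Emit:
{"name": "servo_tool", "arguments": {
  "commands": [
    [[-0.013,-0.001,-0.107,0,0,0],[-0.012,-0.001,-0.106,0,0,0],[-0.008,-0.001,-0.107,0,0,0],[-0.007,0,-0.107,0,0,0],[-0.002,0,-0.108,0,0,0],[-0.002,0,-0.107,0,0,0],[0.001,0,-0.054,0,0,0],[0.002,0,-0.053,0,0,0],[0.001,0,-0.04,0,0,0],[0.001,0,-0.04,0,0,0],[0.001,0,-0.027,0,0,0],[0,0,0,0,0,0],[0,0,0,0,0,0],[0,0,0,0,0,0]]
  ]
}}

```text
time_s: 34.45
position: [0.4362, 0.1976, 0.0501]
eef_rot: [3.141, 0.0, 1.657]
wrist_force: [-5.2, -0.0, 10.1]
width: 0.0108
gripper_force: 26.8
```

Run:
```python
from h import *
s=bot.read_state();print(s['position'],s['eef_rot'],s['wrist_force'],s['width'])
```

```text
[0.43624893 0.19761098 0.05007134] [3.14075768e+00 4.22586015e-04 1.65651104e+00] [-5.22409880e+00 -9.89880203e-03  1.01015967e+01] 0.010782442625664392
```

Emit:
{"name": "servo_tool", "arguments": {
  "commands": [
    [[0,0,0,0,0,0],[0,0,0,0,0,0],[0,0,0,0,0,0],[0,0,0,0,0,0],[0,0,0,0,0,0],[0,0,0,0,0,0],[0,0,0.2,0,0,0],[0,0,0.4,0,0,0],[0,0,0.6,0,0,0],[0,0,0.8,0,0,0],[0,0,0.8,0,0,0],[0,0,0.8,0,0,0],[0,0,0,0,0,0],[0,0,0,0,0,0],[0,0,0,0,0,0]]
  ],
  "hand": 120
}}

```text
time_s: 35.95
position: [0.4351, 0.1969, 0.2285]
eef_rot: [-3.14, 0.001, 1.657]
wrist_force: [-0.1, 0.2, 0.3]
width: 0.0452
gripper_force: 0.0
```

Run:
```python
from h import *
s=bot.read_state();print(s['position'],s['qvel'].round(3),s['wrist_force'],s['width'])
w=bot.get_image('wrist'); P=cloud(w)
m=(abs(P[...,0]-.57)<.05)&(abs(P[...,1]-.21)<.07)&(abs(P[...,2]-.07)<.015)
q=P[m]; A=np.c_[q[:,:2]-[.569,.2095],np.ones(len(q))]; print(len(q),np.linalg.lstsq(A,q[:,2],rcond=None)[0])
b=snap('side','d8');blobs(b,'blue');blobs(b,'orange')
```

```text
[0.43514504 0.19694658 0.2284513 ] [-0.007  0.017  0.005  0.005 -0.002  0.    -0.002] [-0.14143218  0.1972772   0.27959921] 0.04516254674352835
18717 [0.09854562 0.00830043 0.07266954]
blue [163. 298.] 336 top 0.028 c 588.9 200.8 wh 39.0 334.7 ang 79.8
blue [143. 314.] 396 top 0.028 c 738.6 216.7 wh 27.7 36.5 ang 6.9
blue [ 12. 356.] 1373 top 0.067 c 830.1 408.7 wh 28.2 63.6 ang 89.9
blue [118. 335.] 420 top 0.028 c 735.4 269.5 wh 35.4 27.5 ang 88.4
orange [356. 325.] 167 top 0.035 c 444.1 -21.7 wh 35.6 24.3 ang 24.2
```

View pics/d8.png

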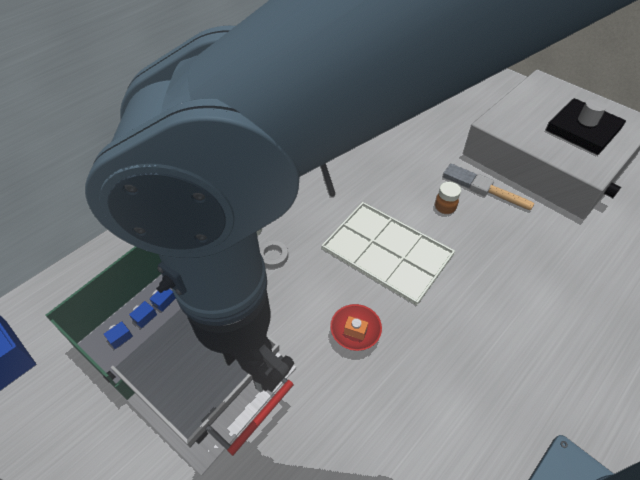

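The three blue parts are in the tub at (118,335), (143,314) and (163,298). The orange part is in the dish at (356,325), the box is empty and the tray is fully down with its floor slope back at 0.099. Handing in.

```bash
python3 -c "
from plant import bot
print(bot.job_done())"
```

```text
the job is handed in; nothing more can be done
None
```

The job is done and handed in: the orange reject is in the red dish, all three blue valve bodies are in the green tub, and I lowered the tray by its handle until it was fully down.

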